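# Air out the brush-drying case

## Task

Air out the brush-drying case on the make-up counter: first turn the air valve to its half-open mark, then lift the case's sprung lid by its bar handle until the lid lines up with the steel setting arm on the side of the case, and finish there, still holding the lid steady at that angle. Do not shift the setting arm or the goods standing about, and leave the valve at half.

Things in the scene. Friction and masses are not known exactly. Their poses are not given: they have to be found in the camera images.
- case_hinge (a point): Middle of the hinge line of the drying case, 94 mm above the counter. The case is a fixed black box 200 mm deep (x), 260 wide (y), 90 high, with brushes in it. Hinge on the edge nearest the robot; the lid's free edge lies along the case's +x, away from the robot. Axes: x from hinge to free edge, y along the hinge, z up. Turned up to 0.3 rad; stands left or right of the valve.
- lid (a joint): Angle of the lid about the hinge line in rad: 0 shut (flat), grows as the free edge rises, stop at 1.4. A spring (about 0.5 N m shut, plus 0.6 N m per rad) and the lid's weight pull it shut: it takes about 5 to 8 N at the handle, and it snaps shut when let go.
- lid_handle (a point): Centre of the lid's handle: a round steel bar 12 mm thick, 100 mm long, parallel to the hinge, on a post at each end; 165 mm from the hinge along the lid and 49 mm above its plane (shut: 143 mm above the counter, 39 mm free gap under the bar over the 8 mm aluminium lid). Axes move with the lid: x along it away from the hinge, y along the bar, z square to it.
- lid_tip (a point): End of the small pointer tab at the free edge of the lid, at its -y corner: 228 mm from the hinge along the lid, beside the setting arm.
- setting (a joint): Angle in rad, about the same hinge line and counted like the lid's, at which the setting arm stands: this is the marked angle the lid has to reach (between 0.45 and 0.85). Stiff friction pivot, not to be moved.
- setting_tip (a point): Tip of the setting arm: a thin straight steel strip, 8 mm wide, on the -y side of the case just outside the lid, pivoted on the hinge line, with a small square end 228 mm from the hinge, up to 270 mm above the counter (pass above it). x runs along the arm away from the hinge. Behind it a curved aluminium scale with ticks.
- valve (a joint): Angle of the air valve's handle in rad: 0 shut, 0.785 half open (the mark), 1.571 fully open; grows anticlockwise seen from above. Starts between 0 and 0.4. About 0.1 N m of friction; stays where it is left.
- valve_grip (a point): On the valve's upright axis, half-way up its handle, 82 mm above the counter. The handle is a black bar 64 mm long, 14 thick, 32 high (64 to 96 mm above the counter), over a round aluminium dial, 96 mm across, top 54 mm above the counter, on a fixed brass stem. x runs along the bar towards its small steel nose.
- valve_mark (a point): The half-open mark on the dial: the longest, broadest dark radial stroke, half-way between the short strokes for shut and fully open. This point is on its middle, 38 mm from the valve axis; the nose must point over it.
- perfume: Bystander: amber bottle, 44 mm diameter, 100 mm tall, standing beyond the case's free edge. Origin under its base.
- jar: Bystander: white jar, 54 mm diameter, 45 mm tall, beyond the case's free edge. Origin under its base.
- lipstick: Bystander: upright tube, 22 mm diameter, 72 mm tall, beyond the valve. Origin under its base.
- foundation: Bystander: upright tube, 32 mm diameter, 90 mm tall, on the robot's side of the valve, about 120 mm from its axis. Origin under its base.
- compact: Bystander: flat black disc, 64 mm diameter, 16 mm high. Origin under its base.
- carton: Bystander: upright carton 50 x 35 x 90 mm. Origin under its base.
- pencil_box: Bystander: flat paper box 150 x 20 x 14 mm. Origin under its base.
There are look-alikes about, which are no part of the job. Of the things like the part that bears valve, leave any that is turquoise; of the rest the smaller one is meant.

How it is judged:
On the way, in this order (a step that is already met when the one before it is completed fails the run):
1. the valve is at half open while the lid is still shut (value of joint valve between 0.665 and 0.905 rad and value of joint lid below 0.06 rad), for 0.3 s.
2. the lid is held by the fingers in line with the setting arm (angle between the x axis of lid_handle and the x axis of setting_tip, either way round below 0.085 rad and contact force between the fingers and lid above 1 N), for 0.3 s.
At the end, for the whole second after the job is handed in: The lid is held still (slower than 0.1 rad/s) by the fingers (contact over 1 N), parallel to the setting arm within 0.085 rad (about 5 degrees); the valve stands at half, 0.785 rad within 0.12; the setting arm's tip is within 12 mm of where it began (all of step 2 and value of joint valve between 0.665 and 0.905 rad and velocity of joint lid between -0.1 and 0.1 rad/s and distance of setting_tip from where it was at the start of the episode below 0.012 m); the arm keeps its last pose, push and grip.
It fails at once if the setting arm is shifted (tip more than 12 mm) (distance of setting_tip from where it was at the start of the episode above 0.012 m).
It fails at once if a bystander is moved more than 30 mm (distance of any of perfume, jar, lipstick, foundation, compact, carton, pencil_box from where it was at the start of the episode above 0.03 m).
It also fails if it takes over 54 s, if anything falls off the work surface, if the arm or the gripper's body presses on something with over 40 N, if the wrist force passes 120 N, or if a joint passes its speed limit or range.

## Robot

A 6-joint arm with a two-finger parallel gripper is mounted at the origin on the work surface. World frame = base frame: x ahead of the robot, y to its left, z up, the work surface at z = 0. Lengths are in m, angles in rad, forces in N, time in s.
With the tool pointing down it reaches from about 0.425 to 0.95 m from the base axis. Payload 14.7 kg.
Tool frame: the origin (TCP) lies on the front face of the gripper's body, between the roots of the fingers; the fingertips stand 73 mm ahead of it and the grasp point (between the pads) lies 54 mm ahead of it; z points along the fingers, y is the direction in which the jaws open and shut (so a half turn about z gives the same grasp; the last joint's range is limited). The gripper opens to 85 mm and grips with 20 to 120 N. Pads are 22 mm wide; open, the fingers measure 114 mm over their backs; the gripper's body (76 mm by 85 mm) begins 54 mm behind the grasp point. The pads swing forward as they close: fully open they stand 13 mm farther back than shut.
Start: joints at [1.193, 0.48, 1.596, -0, 1.065, -0.047], TCP at [0.211, 0.615, 0.304] pointing down, gripper open.
Joint ranges: [-2.75, 2.75], [-0.82, 2.05], [0.23, 2.67], [-1.56, 4.7], [0.09, 2.69], [-2.92, 2.92]. Speed limits (rad/s): [1.89, 1.89, 2.39, 3.01, 3.01, 3.01].

## Interface

Orientations are given as a rotation vector (axis times angle).
In Python, from bench import state, snapshot, hand_in gives the robot as it stands.
- The arm moves only by the tool play_rows, never from a script. Its argument "motion" is a list of rows, each an object of numbers: "tx", "ty", "tz": the shift along the tool's x, y, z in mm; "ax", "ay", "az": the turn, a rotation vector about the tool's x, y, z in rad; "fingers": the closure in counts, from 0 (fully open) to 255 (shut). In form: [{"tx": .., "ty": .., "tz": .., "ax": .., "ay": .., "az": .., "fingers": ..}, ...]. A call has 1 to 8 rows; each row is the pose to reach, as a shift and turn from the pose commanded when the call began, along the tool's axes at that moment; what a row does not reach only later rows make up. A row lasts 1/10 s, in which the tool goes at most 50 mm and 8.59 degrees, less where a joint would pass 70% of its speed; a pose out of reach is approached as far as the arm can. A call with a gripper value outside its range is refused whole. The fingers move at their own pace and stop on an object; "grip_force" is the grip in N (left out, the last holds). Time passes only in rows, so rows that repeat a pose let the fingers close. It gives the time, the measured TCP pose, the force and the opening at its end, in the units of the state.
- state(): the state, without advancing time (a new reading comes with each control period).
- snapshot(name): name is "scene" or "top"; returns a dict with "pixels" (420x560x3 uint8, blue, green, red), "fx", "fy", "cx", "cy" (pixels), "dist_coeffs" ([k1, k2, p1, p2, k3] as OpenCV has them; the pictures are not rectified), "origin" and "orientation" of the camera in the world. Camera axes: x right, y down, z forward; pixel columns grow to the right and rows downward; lengths in m; the calibration is good to about 2 mm. A picture is of the moment at which its call begins. There is no depth.
- hand_in(): hands the job in, once; it reports no verdict.
The state is a dict: "t": time; "joint_positions": joint angles; "joint_velocities": joint speeds; "tau": joint torques, N m; "position": TCP position; "tcp_rot": TCP orientation; "wrist_force": force on the tool from outside, world axes, zero at the start; "ft_torque": the same for the moment, N m; "opening": finger opening in m.
Only numpy, scipy, OpenCV 4.12 (cv2) and the standard library are available. Lean on these libraries where they do the work, as an engineer would, in place of code of your own. Each camera call takes 0.05 s, during which the arm holds its last target. There are 200 camera calls.

## Working session

There is one attempt and no reset: what is moved stays moved. The work goes in short steps, Python scripts to look and compute and a tool call to move; the robot and the scene stay as the last step left them, time stands still between calls to the robot, and variables do not carry over. Pictures are saved under pics/ and viewed, about 8 in all and at most 12, crops included, and the job is handed in when it is done.

Besides the shell and the picture viewer there is one more tool, called after "Emit:" in YAML: its name, and indented under it one key for each argument. play_rows: Moves the arm, as the interface text tells. Its arguments: {"type":"object","properties":{"motion":{"type":"array","items":{"type":"object","properties":{"tx":{"type":"number"},"ty":{"type":"number"},"tz":{"type":"number"},"ax":{"type":"number"},"ay":{"type":"number"},"az":{"type":"number"},"fingers":{"type":"number"}}}},"grip_force":{"type":"number"}},"required":["motion"]}

```bash
mkdir -p pics
cat > h.py <<'E'
import numpy as np, cv2, json
from scipy.spatial.transform import Rotation as R
from bench import state, snapshot, hand_in
def save(n,f):
    s=snapshot(n); cv2.imwrite(f'pics/{f}.png',s['pixels'])
    json.dump({k:(np.asarray(v).tolist()) for k,v in s.items() if k!='pixels'},open(f'pics/{f}.json','w')); return s
def cam(f):
    c=json.load(open(f'pics/{f}.json')); K=np.array([[c['fx'],0,c['cx']],[0,c['fy'],c['cy']],[0,0,1.]])
    o=np.array(c['orientation']); Rm=R.from_rotvec(o).as_matrix() if o.shape==(3,) else (o if o.shape==(3,3) else R.from_quat(o).as_matrix())
    return K,np.array(c['dist_coeffs']),np.array(c['origin']),Rm
def ray(f,uv):
    K,d,o,Rm=cam(f); p=cv2.undistortPoints(np.array([[uv]],float),K,d)[0,0]; v=Rm@np.array([*p,1]); return o,v/np.linalg.norm(v)
def onz(f,uv,z):
    o,v=ray(f,uv); return o+v*(z-o[2])/v[2]
def tri(f1,p1,f2,p2):
    o1,a=ray(f1,p1);o2,b=ray(f2,p2); t=np.linalg.lstsq(np.c_[a,-b],o2-o1,rcond=None)[0]; A=o1+a*t[0];B=o2+b*t[1]; return (A+B)/2,np.linalg.norm(A-B)*1e3
def proj(f,P):
    K,d,o,Rm=cam(f); return cv2.projectPoints((np.atleast_2d(P)-o)@Rm,np.zeros(3),np.zeros(3),K,d)[0][:,0]
E
python3 - <<'E'
from h import *
s=save('scene','s0');t=save('top','t0')
for f in('s0','t0'): print(cam(f)); print(json.load(open(f'pics/{f}.json'))['orientation'])
print(state())
for f in('s0','t0'):
  im=cv2.imread(f'pics/{f}.png'); cv2.imwrite(f'pics/{f}v.png',cv2.resize(im,(800,600),interpolation=cv2.INTER_CUBIC))
E
```

```text
(array([[408.90382321,   0.        , 285.28290046],
       [  0.        , 408.90382321, 210.12659879],
       [  0.        ,   0.        ,   1.        ]]), array([-0.06145475,  0.        ,  0.        ,  0.        ,  0.        ]), array([ 1.07450143, -0.51832573,  0.85703217]), array([[ 0.66882014,  0.5358905 , -0.51526789],
       [ 0.74316908, -0.46378894,  0.48228574],
       [ 0.0194768 , -0.70549358, -0.70844863]]))
[-2.180563763688075, -0.9817016257992762, 0.38052872883156813]
(array([[391.21550889,   0.        , 280.29917767],
       [  0.        , 391.21550889, 213.11907568],
       [  0.        ,   0.        ,   1.        ]]), array([-0.11335021,  0.        ,  0.        ,  0.        ,  0.        ]), array([4.55770193e-01, 9.85830682e-04, 1.29011689e+00]), array([[ 0.02966982, -0.99747601,  0.06450822],
       [-0.9995373 , -0.02917472,  0.00860366],
       [-0.00669993, -0.06473364, -0.99788009]]))
[-2.216775905384883, 2.1524179382058186, -0.06230684458937335]
{'t': 0.1, 'joint_positions': array([ 1.19341837e+00,  4.80781639e-01,  1.59680827e+00,  1.53761382e-05,
        1.06506831e+00, -4.66206761e-02]), 'joint_velocities': array([ 0.00140205, -0.00118536,  0.00091802,  0.00013346, -0.00071038,
       -0.00053985]), 'tau': array([ 1.23796715e-03, -9.52241993e+01, -4.31040430e+01,  2.00609188e-04,
        5.00543814e-03,  2.02711635e-05]), 'position': array([0.21097939, 0.61451112, 0.30332936]), 'tcp_rot': array([-5.17159662e-01, -3.09849259e+00,  1.63174287e-03]), 'wrist_force': array([-0.11884583, -0.03229675,  0.17425039]), 'ft_torque': array([-0.02190145,  0.04437973,  0.0029795 ]), 'opening': 0.08541381943180214}
```

View pics/s0v.png

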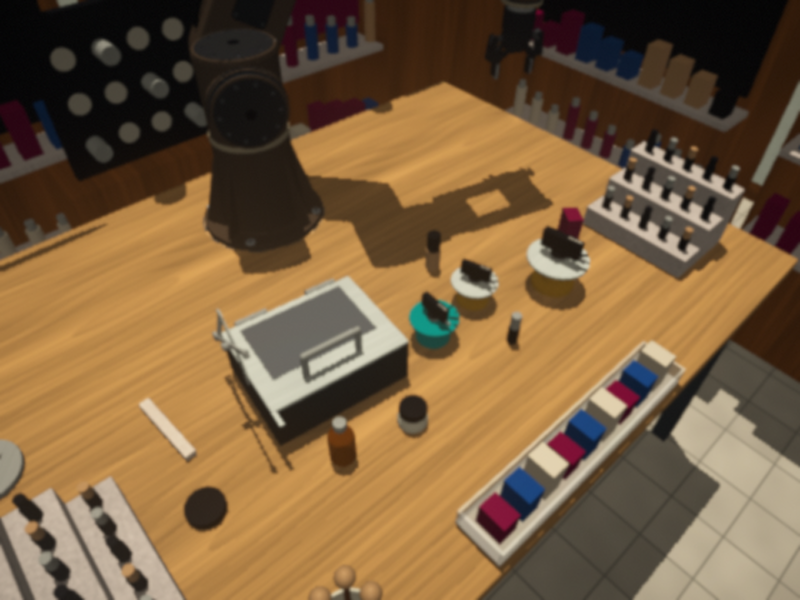

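View pics/t0v.png

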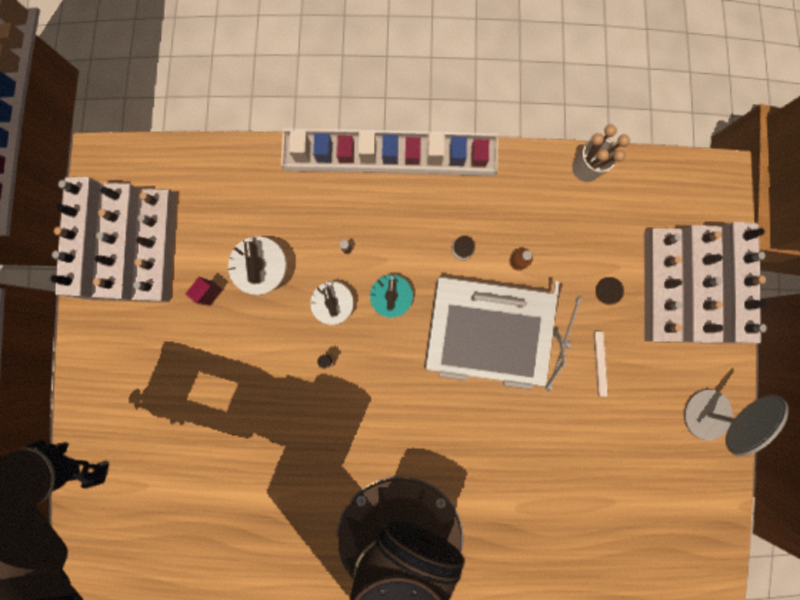

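Valve candidates (800×600 scene / top view): large white (557,255)/(257,265), middle white (474,280)/(332,302), turquoise (434,318)/(391,296). Turquoise is excluded and the middle white is the smaller of the other two, so I'll use that one. The case is to its right (−y), with the setting arm at top (570,330). Next I'll take close crops.

Run:
```python
from h import *
def crop(f,x,y,w,h,k): return cv2.resize(cv2.imread(f'pics/{f}.png')[y:y+h,x:x+w],(w*k,h*k),interpolation=cv2.INTER_CUBIC)
a=np.hstack([crop('s0',297,170,66,60,6),crop('t0',202,181,66,60,6)]) # valve
cv2.imwrite('pics/c1.png',a)
b=np.hstack([crop('s0',145,185,145,150,3),crop('t0',290,185,120,150,3)])
cv2.imwrite('pics/c2.png',b);print(a.shape,b.shape)
```

```text
(360, 792, 3) (450, 795, 3)
```

View pics/c1.png

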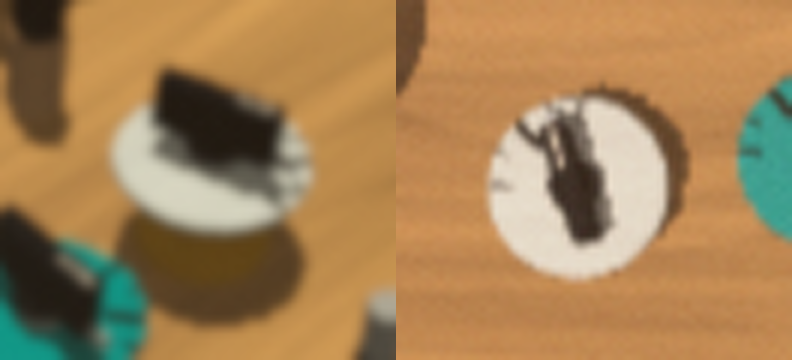

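View pics/c2.png

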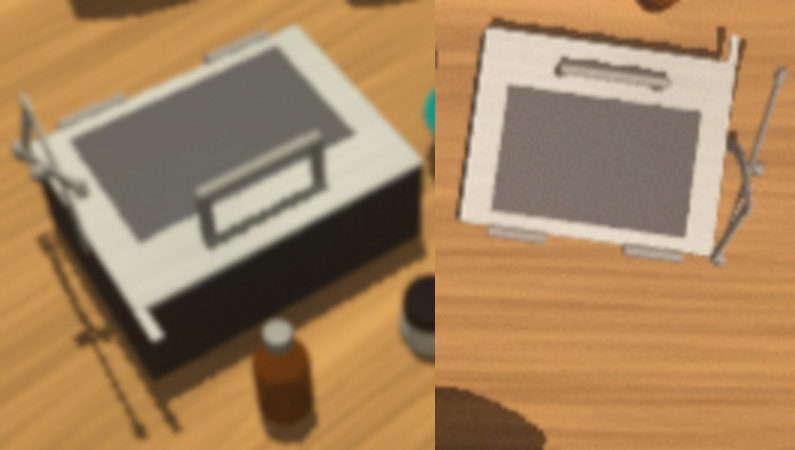

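```bash
cat > geo.py <<'E'
from h import *
def c(f,u,v,x0,y0,k,du=0): return ((u-du+.5)/k-.5+x0,(v+.5)/k-.5+y0)
S=lambda u,v:c('s',u,v,145,185,3); T=lambda u,v:c('t',u,v,290,185,3,435)
VS=lambda u,v:c('s',u,v,297,170,6); VT=lambda u,v:c('t',u,v,202,181,6,396)
E
python3 - <<'E'
from geo import *
np.set_printoptions(precision=4,suppress=True)
print('dial tri',tri('s0',VS(212,166),'t0',VT(578,187)), onz('t0',VT(578,187),.054), onz('s0',VS(212,166),.054))
ctr=onz('t0',VT(578,187),.054)
for n,p in dict(mark=(530,133),open=(500,185),shut=(582,103)).items():
  q=onz('t0',VT(*p),.054)-ctr; print(n,np.degrees(np.arctan2(q[1],q[0])),np.hypot(*q[:2]))
n=onz('t0',VT(562,115),.096);b=onz('t0',VT(590,240),.096); d=n-b;print('bar',np.degrees(np.arctan2(d[1],d[0])),np.linalg.norm(d),(n+b)/2)
n=onz('s0',VS(285,110),.096);b=onz('s0',VS(165,70),.096); d=n-b;print('bar s',np.degrees(np.arctan2(d[1],d[0])),np.linalg.norm(d),(n+b)/2)
e1,r1=tri('s0',S(200,192),'t0',T(668,81)); e2,r2=tri('s0',S(320,133),'t0',T(560,68)); d=e2-e1
m=(e1+e2)/2; yaw=np.arctan2(d[1],d[0])-np.pi/2; print('handle',e1,r1,e2,r2,m,'yaw',yaw)
hs={k:onz('t0',T(*p),.098) for k,p in dict(fl=(488,24),hr=(715,255),hl=(460,218)).items()}; print(hs)
d=hs['hl']-hs['hr'];print('yaw hinge',np.arctan2(d[1],d[0])-np.pi/2); d=hs['fl']-hs['hl'];print('yaw side',np.arctan2(d[1],d[0]),np.linalg.norm(d))
for p,q in (((24,97),(783,72)),((80,190),(783,72)),((18,150),(755,170)),((80,190),(755,170)),((24,97),(755,170))): print('set',p,q,tri('s0',S(*p),'t0',T(*q)))
for nm,s,t in (('perf',(278,330),(660,5)),):pass
E
```

```text
dial tri (array([0.5365, 0.1666, 0.0507]), np.float64(2.1591530303441018)) [0.5355 0.1653 0.054 ] [0.5394 0.1647 0.054 ]
mark 43.6536261034456 0.03862669092413482
open 90.20274218885123 0.04155714874735015
shut -0.5379235620596358 0.044700526364710794
bar 14.797890273925661 0.06581802604327332 [0.5377 0.161  0.096 ]
bar s 21.54673252040718 0.06054928193799399 [0.5353 0.1714 0.096 ]
handle [ 0.5418 -0.2434  0.1501] 2.129538731971302 [ 0.5517 -0.1375  0.147 ] 2.1030007897701197 [ 0.5468 -0.1904  0.1485] yaw -0.09317617282933455
{'fl': array([ 0.5981, -0.0697,  0.098 ]), 'hr': array([ 0.3692, -0.3071,  0.098 ]), 'hl': array([ 0.4   , -0.0464,  0.098 ])}
yaw hinge -0.11762273540858259
yaw side -0.1169241790759631 0.19945073265317725
set (24, 97) (783, 72) (array([ 0.5322, -0.3272,  0.3005]), np.float64(35.20388807155259))
set (80, 190) (783, 72) (array([ 0.5473, -0.333 ,  0.2284]), np.float64(2.221742772845824))
set (18, 150) (755, 170) (array([ 0.453 , -0.3282,  0.1835]), np.float64(13.812169339469113))
set (80, 190) (755, 170) (array([ 0.4657, -0.3192,  0.1446]), np.float64(32.703908882599364))
set (24, 97) (755, 170) (array([ 0.4535, -0.3138,  0.2297]), np.float64(11.785651339407414))
```

```bash
cat >> h.py <<'E'
def go(P,yaw,tilt=0,off=.054,n=8,base=None):
    """grasp point P, tool pointing down; jaw axis (tool y) at world angle yaw; chooses half turn nearest; tilt about tool y"""
    s=state(); p=s['position']; Rc=R.from_rotvec(s['tcp_rot'])
    best=None
    for k in (0,np.pi):
        a=yaw+k; y=np.array([np.cos(a),np.sin(a),0]); z=np.array([0,0,-1.]); M=R.from_matrix(np.c_[np.cross(y,z),y,z])*R.from_rotvec([0,tilt,0])
        rv=(Rc.inv()*M).as_rotvec()
        if best is None or np.linalg.norm(rv)<np.linalg.norm(best[1]): best=(M,rv)
    M,rv=best; tcp=np.array(P)-off*M.as_matrix()[:,2]
    d=Rc.inv().apply(tcp-p)*1e3
    print('pos',p.round(4),'toolx',Rc.as_matrix()[:,0].round(3),'tooly',Rc.as_matrix()[:,1].round(3),'toolz',Rc.as_matrix()[:,2].round(3),'\n shift mm',d.round(1),'turn',rv.round(3),'q6',s['joint_positions'].round(2))
E
python3 -c "
from h import *
go([.537,.1645,.20],np.radians(17+90))"
```

```text
pos [0.211  0.6145 0.3033] toolx [-0.946  0.325  0.   ] tooly [ 0.325  0.946 -0.001] toolz [-0.    -0.001 -1.   ] 
 shift mm [-454.5 -319.7   49.6] turn [-0.001 -0.    -0.627] q6 [ 1.19  0.48  1.6   0.    1.07 -0.05]
```

Emit:
play_rows:
  motion:
    - {"tx": -36,"ty": -26,"tz": 0,"az": -0.07,"fingers": 100}
    - {"tx": -72,"ty": -51,"tz": 0,"az": -0.14,"fingers": 100}
    - {"tx": -108,"ty": -77,"tz": 0,"az": -0.21,"fingers": 100}
    - {"tx": -144,"ty": -102,"tz": 0,"az": -0.28,"fingers": 100}
    - {"tx": -180,"ty": -128,"tz": 0,"az": -0.35,"fingers": 100}
    - {"tx": -216,"ty": -153,"tz": 0,"az": -0.42,"fingers": 100}
    - {"tx": -252,"ty": -179,"tz": 0,"az": -0.49,"fingers": 100}
    - {"tx": -288,"ty": -204,"tz": 0,"az": -0.56,"fingers": 100}
  grip_force: 20

```text
validation failed for argument at $.mo...
```

```bash
python3 -c "
from h import *
go([.537,.1645,.20],np.radians(17+90)); print(state()['opening'],state()['t'])"
```

```text
pos [0.211  0.6145 0.3033] toolx [-0.946  0.325  0.   ] tooly [ 0.325  0.946 -0.001] toolz [-0.    -0.001 -1.   ] 
 shift mm [-454.5 -319.7   49.6] turn [-0.001 -0.    -0.627] q6 [ 1.19  0.48  1.6   0.    1.07 -0.05]
0.08541381943180214 0.1
```

Rejected, most likely because a row must give all seven values.

Emit:
play_rows:
  motion:
    - {"tx": -36,"ty": -26,"tz": 0,"ax": 0,"ay": 0,"az": -0.07,"fingers": 100}
    - {"tx": -72,"ty": -51,"tz": 0,"ax": 0,"ay": 0,"az": -0.14,"fingers": 100}
    - {"tx": -108,"ty": -77,"tz": 0,"ax": 0,"ay": 0,"az": -0.21,"fingers": 100}
    - {"tx": -144,"ty": -102,"tz": 0,"ax": 0,"ay": 0,"az": -0.28,"fingers": 100}
    - {"tx": -180,"ty": -128,"tz": 0,"ax": 0,"ay": 0,"az": -0.35,"fingers": 100}
    - {"tx": -216,"ty": -153,"tz": 0,"ax": 0,"ay": 0,"az": -0.42,"fingers": 100}
    - {"tx": -252,"ty": -179,"tz": 0,"ax": 0,"ay": 0,"az": -0.49,"fingers": 100}
    - {"tx": -288,"ty": -204,"tz": 0,"ax": 0,"ay": 0,"az": -0.56,"fingers": 100}
  grip_force: 20

```text
t: 0.9
position: [0.4178, 0.3266, 0.3038]
tcp_rot: [0.364, -3.12, 0.0]
wrist_force: [1.7, 0.2, -0.2]
opening: 0.0518
```

```bash
python3 -c "
from h import *
go([.537,.1645,.20],np.radians(17+90)); print(state()['opening'],state()['t'])"
```

```text
pos [0.4178 0.3266 0.3038] toolx [-0.973 -0.23   0.   ] tooly [-0.23   0.973 -0.   ] toolz [-0. -0. -1.] 
 shift mm [ -78.7 -185.2   49.8] turn [-0.    -0.    -0.065] q6 [ 0.61  0.31  1.87  0.    0.96 -1.2 ]
0.05177572950250596 0.9
```

Emit:
play_rows:
  motion:
    - {"tx": -16,"ty": -37,"tz": 10,"ax": 0,"ay": 0,"az": -0.02,"fingers": 100}
    - {"tx": -32,"ty": -74,"tz": 20,"ax": 0,"ay": 0,"az": -0.04,"fingers": 100}
    - {"tx": -48,"ty": -111,"tz": 30,"ax": 0,"ay": 0,"az": -0.06,"fingers": 100}
    - {"tx": -64,"ty": -148,"tz": 40,"ax": 0,"ay": 0,"az": -0.065,"fingers": 100}
    - {"tx": -79,"ty": -185,"tz": 50,"ax": 0,"ay": 0,"az": -0.065,"fingers": 100}
    - {"tx": -79,"ty": -185,"tz": 50,"ax": 0,"ay": 0,"az": -0.065,"fingers": 100}
    - {"tx": -79,"ty": -185,"tz": 50,"ax": 0,"ay": 0,"az": -0.065,"fingers": 100}

```text
t: 1.6
position: [0.5362, 0.1653, 0.2533]
tcp_rot: [0.457, -3.107, 0.0]
wrist_force: [0.1, 0.3, 0.3]
opening: 0.0518
```

```bash
python3 -c "
from h import *
go([.537,.1645,.082],np.radians(17+90)); print(state()['opening'],state()['t'])
save('scene','s1');save('top','t1')
def crop(f,x,y,w,h,k): return cv2.resize(cv2.imread(f'pics/{f}.png')[y:y+h,x:x+w],(w*k,h*k),interpolation=cv2.INTER_CUBIC)
cv2.imwrite('pics/c3.png',np.hstack([crop('s1',287,120,100,115,4),crop('t1',180,150,100,115,4)]))
"
```

```text
pos [0.5362 0.1653 0.2533] toolx [-0.958 -0.288  0.001] tooly [-0.288  0.958  0.   ] toolz [-0.001 -0.    -1.   ] 
 shift mm [ -0.7  -1.  117.3] turn [ 0.    -0.001 -0.005] q6 [ 0.24  0.42  1.85  0.    0.87 -1.62]
0.0517657021598694 1.6
```

View pics/c3.png

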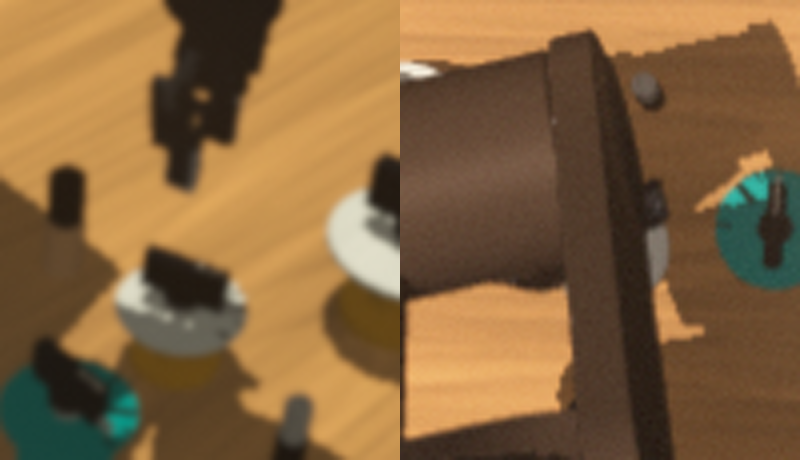

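The gripper stands over the white valve's bar: fingertips at scene crop (180,185), bar at (185,280). I'll go down and close.

Emit:
play_rows:
  motion:
    - {"tx": 0,"ty": -1,"tz": 30,"ax": 0,"ay": 0,"az": 0,"fingers": 100}
    - {"tx": 0,"ty": -1,"tz": 60,"ax": 0,"ay": 0,"az": 0,"fingers": 100}
    - {"tx": 0,"ty": -1,"tz": 85,"ax": 0,"ay": 0,"az": 0,"fingers": 100}
    - {"tx": 0,"ty": -1,"tz": 105,"ax": 0,"ay": 0,"az": 0,"fingers": 100}
    - {"tx": 0,"ty": -1,"tz": 115,"ax": 0,"ay": 0,"az": 0,"fingers": 100}
    - {"tx": 0,"ty": -1,"tz": 115,"ax": 0,"ay": 0,"az": 0,"fingers": 160}
    - {"tx": 0,"ty": -1,"tz": 115,"ax": 0,"ay": 0,"az": 0,"fingers": 190}
    - {"tx": 0,"ty": -1,"tz": 115,"ax": 0,"ay": 0,"az": 0,"fingers": 200}

```text
t: 2.5
position: [0.5371, 0.1657, 0.1408]
tcp_rot: [-0.461, 3.105, 0.001]
wrist_force: [-3.1, 1.6, 5.2]
opening: 0.0185
```

Emit:
play_rows:
  motion:
    - {"tx": 0,"ty": 0,"tz": 0,"ax": 0,"ay": 0,"az": 0,"fingers": 255}
    - {"tx": 0,"ty": 0,"tz": 0,"ax": 0,"ay": 0,"az": 0,"fingers": 255}
    - {"tx": 0,"ty": 0,"tz": 0,"ax": 0,"ay": 0,"az": 0,"fingers": 255}
    - {"tx": 0,"ty": 0,"tz": 0,"ax": 0,"ay": 0,"az": 0,"fingers": 255}

```text
t: 2.9
position: [0.5371, 0.1668, 0.141]
tcp_rot: [-0.46, 3.105, 0.003]
wrist_force: [-4.8, 17.4, 8.7]
opening: 0.014
```

```bash
python3 -c "
from h import *
print(state())"
```

```text
{'t': 2.9, 'joint_positions': array([ 0.2464917 ,  0.57494975,  1.93600699,  0.00247824,  0.62745572,
       -1.62027268]), 'joint_velocities': array([-0.00032351,  0.00014557, -0.00208204, -0.00098419,  0.00064324,
        0.000195  ]), 'tau': array([ -9.88843381, -83.56689692, -25.88928044,  -3.81127596,
        -0.44677863,  -0.10954716]), 'position': array([0.53711149, 0.16683478, 0.1409625 ]), 'tcp_rot': array([-4.59654344e-01,  3.10472865e+00,  2.76795622e-03]), 'wrist_force': array([-4.77426887, 17.4193705 ,  8.70169295]), 'ft_torque': array([ 2.6862142 ,  0.87390577, -0.10373637]), 'opening': 0.014016994992199909}
```

Emit:
play_rows:
  motion:
    - {"tx": 0,"ty": 2,"tz": 0,"ax": 0,"ay": 0,"az": -0.06,"fingers": 255}
    - {"tx": 0,"ty": 2,"tz": 0,"ax": 0,"ay": 0,"az": -0.14,"fingers": 255}
    - {"tx": 0,"ty": 2,"tz": 0,"ax": 0,"ay": 0,"az": -0.22,"fingers": 255}
    - {"tx": 0,"ty": 2,"tz": 0,"ax": 0,"ay": 0,"az": -0.3,"fingers": 255}
    - {"tx": 0,"ty": 2,"tz": 0,"ax": 0,"ay": 0,"az": -0.38,"fingers": 255}
    - {"tx": 0,"ty": 2,"tz": 0,"ax": 0,"ay": 0,"az": -0.46,"fingers": 255}
    - {"tx": 0,"ty": 2,"tz": 0,"ax": 0,"ay": 0,"az": -0.49,"fingers": 255}
    - {"tx": 0,"ty": 2,"tz": 0,"ax": 0,"ay": 0,"az": -0.49,"fingers": 255}

```text
t: 3.7
position: [0.5366, 0.1679, 0.1409]
tcp_rot: [-1.201, 2.9, 0.0]
wrist_force: [-3.7, 5.4, 9.8]
opening: 0.0137
```

```bash
python3 -c "
from h import *
s=state();print(s['wrist_force'],s['ft_torque'],s['opening'],s['position']); y=R.from_rotvec(s['tcp_rot']).as_matrix()[:,1]; print(np.degrees(np.arctan2(y[1],y[0]))-90)"
```

```text
[-3.72995188  5.35252295  9.8316137 ] [1.00098031 0.52497046 0.08746007] 0.013681331601702339 [0.53660698 0.16788551 0.14094754]
45.010355551992745
```

Emit:
play_rows:
  motion:
    - {"tx": 0,"ty": 0,"tz": 0,"ax": 0,"ay": 0,"az": 0,"fingers": 255}
    - {"tx": 0,"ty": 0,"tz": 0,"ax": 0,"ay": 0,"az": 0,"fingers": 100}
    - {"tx": 0,"ty": 0,"tz": 0,"ax": 0,"ay": 0,"az": 0,"fingers": 100}
    - {"tx": 0,"ty": 0,"tz": 0,"ax": 0,"ay": 0,"az": 0,"fingers": 100}
    - {"tx": 0,"ty": 0,"tz": -40,"ax": 0,"ay": 0,"az": 0,"fingers": 100}
    - {"tx": 0,"ty": 0,"tz": -80,"ax": 0,"ay": 0,"az": 0,"fingers": 100}
    - {"tx": 0,"ty": 0,"tz": -120,"ax": 0,"ay": 0,"az": 0,"fingers": 100}
    - {"tx": 0,"ty": 0,"tz": -160,"ax": 0,"ay": 0,"az": 0,"fingers": 100}

```text
t: 4.5
position: [0.5356, 0.1669, 0.3007]
tcp_rot: [1.2, -2.903, 0.0]
wrist_force: [1.3, -0.2, -0.2]
opening: 0.052
```

```bash
python3 -c "
from h import *
# over the handle: jaw axis along case x (yaw -0.115), above
go([.5485,-.194,.30],-.115); print(state()['opening'])"
```

```text
pos [0.5356 0.1669 0.3007] toolx [-0.708 -0.706  0.   ] tooly [-0.706  0.708 -0.   ] toolz [-0. -0. -1.] 
 shift mm [ 245.7 -264.6  -53.3] turn [-0.    -0.    -0.672] q6 [ 0.25  0.36  1.81 -0.    0.98 -2.11]
0.05197243944225262
```

Now over to the handle. The short turn would put joint 6 out of range, so I'll turn the other way: az +2.47.

Emit:
play_rows:
  motion:
    - {"tx": 30,"ty": -32,"tz": -15,"ax": 0,"ay": 0,"az": 0.15,"fingers": 100}
    - {"tx": 60,"ty": -64,"tz": -30,"ax": 0,"ay": 0,"az": 0.3,"fingers": 100}
    - {"tx": 90,"ty": -97,"tz": -40,"ax": 0,"ay": 0,"az": 0.45,"fingers": 100}
    - {"tx": 120,"ty": -130,"tz": -53,"ax": 0,"ay": 0,"az": 0.6,"fingers": 100}
    - {"tx": 150,"ty": -162,"tz": -53,"ax": 0,"ay": 0,"az": 0.75,"fingers": 100}
    - {"tx": 180,"ty": -194,"tz": -53,"ax": 0,"ay": 0,"az": 0.9,"fingers": 100}
    - {"tx": 212,"ty": -229,"tz": -53,"ax": 0,"ay": 0,"az": 1.05,"fingers": 100}
    - {"tx": 246,"ty": -265,"tz": -53,"ax": 0,"ay": 0,"az": 1.2,"fingers": 100}

```text
t: 5.3
position: [0.5486, -0.1961, 0.3522]
tcp_rot: [0.658, 3.072, 0.0]
wrist_force: [1.3, 0.6, 0.6]
opening: 0.052
```

Emit:
play_rows:
  motion:
    - {"tx": 0,"ty": 0,"tz": 0,"ax": 0,"ay": 0,"az": 0.15,"fingers": 100}
    - {"tx": 0,"ty": 0,"tz": 0,"ax": 0,"ay": 0,"az": 0.3,"fingers": 100}
    - {"tx": 0,"ty": 0,"tz": 0,"ax": 0,"ay": 0,"az": 0.45,"fingers": 100}
    - {"tx": 0,"ty": 0,"tz": 0,"ax": 0,"ay": 0,"az": 0.6,"fingers": 100}
    - {"tx": 0,"ty": 0,"tz": 0,"ax": 0,"ay": 0,"az": 0.75,"fingers": 100}
    - {"tx": 0,"ty": 0,"tz": 0,"ax": 0,"ay": 0,"az": 0.9,"fingers": 100}
    - {"tx": 0,"ty": 0,"tz": 0,"ax": 0,"ay": 0,"az": 1.05,"fingers": 100}
    - {"tx": 0,"ty": 0,"tz": 0,"ax": 0,"ay": 0,"az": 1.2,"fingers": 100}

```text
t: 6.1
position: [0.5488, -0.1943, 0.352]
tcp_rot: [-2.278, -2.164, 0.0]
wrist_force: [-0.2, 0.3, -0.3]
opening: 0.0518
```

```bash
python3 -c "
from h import *
go([.5485,-.194,.21],-.115); print(state()['opening'],state()['t'])
save('scene','s2');save('top','t2')
def crop(f,x,y,w,h,k): return cv2.resize(cv2.imread(f'pics/{f}.png')[y:y+h,x:x+w],(w*k,h*k),interpolation=cv2.INTER_CUBIC)
a=crop('t2',202,181,66,60,6); b=crop('s2',297,170,66,60,6)
c=crop('s2',145,100,160,240,2)
a=np.vstack([a,b[:120*1]]) if 0 else np.vstack([a,b])[:600]
cv2.imwrite('pics/c4.png',np.hstack([a,np.vstack([c,np.zeros((120,320,3),np.uint8)])]))
"
```

```text
pos [ 0.5488 -0.1943  0.352 ] toolx [0.051 0.999 0.   ] tooly [ 0.999 -0.051 -0.   ] toolz [-0.  0. -1.] 
 shift mm [ 0.3 -0.3 88. ] turn [-0.    -0.     0.064] q6 [-0.39  0.34  1.7  -0.    1.1  -0.34]
0.051829739923414546 6.1
```

View pics/c4.png

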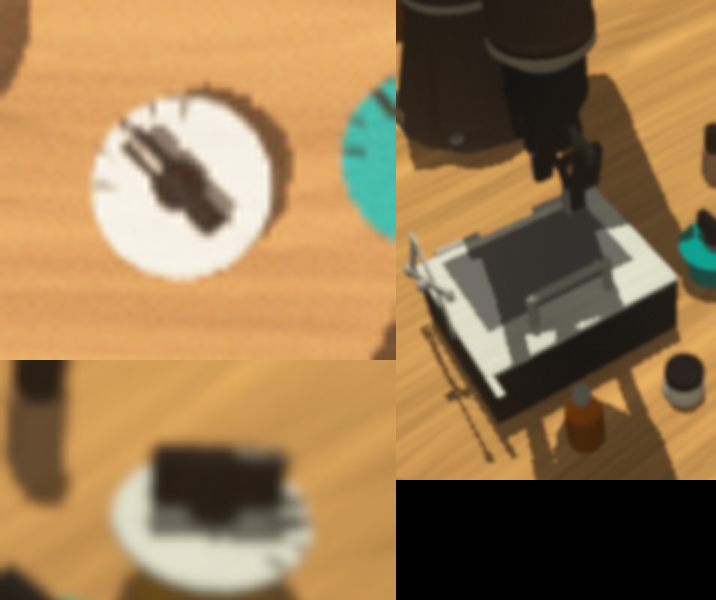

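Valve nose is now over the mark: in the top crop the bar runs (225,225)→(140,130), about 43–45°. The lid is shut, and the gripper is above its handle. I'll go down and grip the bar.

Emit:
play_rows:
  motion:
    - {"tx": 0,"ty": 0,"tz": 35,"ax": 0,"ay": 0,"az": 0.064,"fingers": 100}
    - {"tx": 0,"ty": 0,"tz": 70,"ax": 0,"ay": 0,"az": 0.064,"fingers": 100}
    - {"tx": 0,"ty": 0,"tz": 105,"ax": 0,"ay": 0,"az": 0.064,"fingers": 100}
    - {"tx": 0,"ty": 0,"tz": 130,"ax": 0,"ay": 0,"az": 0.064,"fingers": 100}
    - {"tx": 0,"ty": 0,"tz": 148,"ax": 0,"ay": 0,"az": 0.064,"fingers": 100}
    - {"tx": 0,"ty": 0,"tz": 156,"ax": 0,"ay": 0,"az": 0.064,"fingers": 120}
    - {"tx": 0,"ty": 0,"tz": 156,"ax": 0,"ay": 0,"az": 0.064,"fingers": 160}
    - {"tx": 0,"ty": 0,"tz": 156,"ax": 0,"ay": 0,"az": 0.064,"fingers": 190}

```text
t: 7.0
position: [0.5493, -0.1945, 0.1967]
tcp_rot: [2.337, 2.098, 0.001]
wrist_force: [0.2, -0.3, 0.0]
opening: 0.0218
```

Emit:
play_rows:
  motion:
    - {"tx": 0,"ty": 0,"tz": 0,"ax": 0,"ay": 0,"az": 0,"fingers": 210}
    - {"tx": 0,"ty": 0,"tz": 0,"ax": 0,"ay": 0,"az": 0,"fingers": 255}
    - {"tx": 0,"ty": 0,"tz": 0,"ax": 0,"ay": 0,"az": 0,"fingers": 255}
    - {"tx": 0,"ty": 0,"tz": 0,"ax": 0,"ay": 0,"az": 0,"fingers": 255}

```text
t: 7.4
position: [0.5461, -0.1939, 0.1965]
tcp_rot: [-2.335, -2.096, 0.005]
wrist_force: [-20.5, -0.7, 9.3]
opening: 0.0116
```

```bash
python3 -c "
from h import *
go([.5485,-.194,.143],-.115);s=state(); print(s['opening'],s['wrist_force'],s['ft_torque'])
save('scene','s3')
c=cv2.resize(cv2.imread('pics/s3.png')[150:330,130:300],(680,600),interpolation=cv2.INTER_CUBIC)
cv2.imwrite('pics/c5.png',c)"
```

```text
pos [ 0.5461 -0.1939  0.1965] toolx [0.108 0.994 0.001] tooly [ 0.994 -0.108 -0.005] toolz [-0.005  0.001 -1.   ] 
 shift mm [ 0.2  2.4 -0.5] turn [-0.005 -0.001  0.007] q6 [-0.39  0.51  1.86 -0.    0.78 -0.28]
0.011554232423216178 [-20.51413226  -0.67818581   9.32822033] [-0.10774085  3.27055735 -0.03201087]
```

View pics/c5.png

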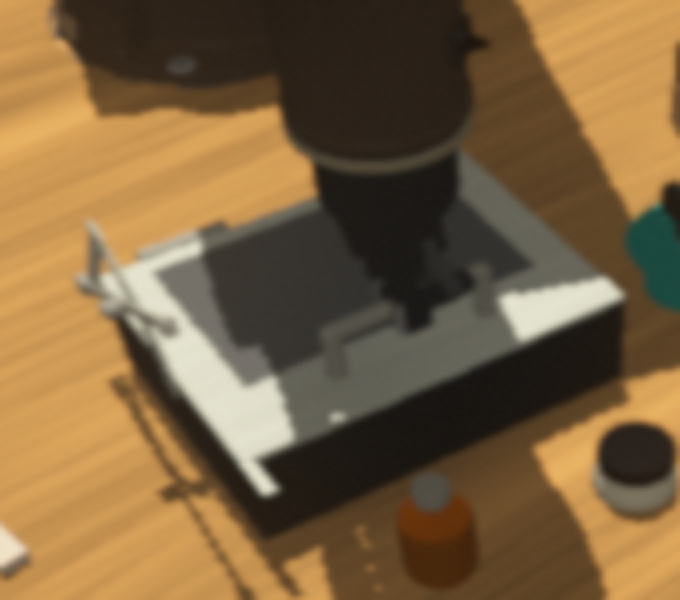

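The bar is gripped at 11.6 mm, between the posts. It lies about 3 mm nearer the robot than commanded, so I'll shift by that. Now I'll lift along the arc, turning with the lid.

Emit:
play_rows:
  motion:
    - {"tx": 0,"ty": -3,"tz": 0,"ax": 0,"ay": 0,"az": 0,"fingers": 255}
    - {"tx": 0,"ty": -9.4,"tz": -9.7,"ax": -0.06,"ay": 0,"az": 0,"fingers": 255}
    - {"tx": 0,"ty": -16.5,"tz": -19,"ax": -0.12,"ay": 0,"az": 0,"fingers": 255}
    - {"tx": 0,"ty": -24,"tz": -27.9,"ax": -0.18,"ay": 0,"az": 0,"fingers": 255}
    - {"tx": 0,"ty": -32.1,"tz": -36.3,"ax": -0.24,"ay": 0,"az": 0,"fingers": 255}
    - {"tx": 0,"ty": -40.7,"tz": -44.2,"ax": -0.3,"ay": 0,"az": 0,"fingers": 255}
  grip_force: 50

```text
t: 8.05
position: [0.5078, -0.1897, 0.241]
tcp_rot: [2.159, 1.938, 0.294]
wrist_force: [3.9, 10.7, -5.9]
opening: 0.0102
```

```bash
python3 -c "
from h import *
s=state(); M=R.from_rotvec(s['tcp_rot']).as_matrix();print(s['position'],M[:,2],M[:,1],s['opening'],s['wrist_force'],s['ft_torque'],s['joint_positions'])"
```

```text
[ 0.5078069  -0.18972479  0.2410095 ] [ 0.2959395  -0.03278207 -0.95464399] [ 0.94910747 -0.10266787  0.29774876] 0.010216522273680358 [ 3.94538971 10.65658584 -5.90824086] [ 1.73390513 -0.03444182  0.51283758] [-0.47179964  0.32129362  2.10606734  0.24855733  0.44232526 -0.57431946]
```

Joint 5 is dropping towards its limit, so from here I'll keep the tool's tilt and let the round bar turn in the pads.

Emit:
play_rows:
  motion:
    - {"tx": 1,"ty": -3.2,"tz": -9.8,"ax": 0,"ay": 0,"az": 0,"fingers": 255}
    - {"tx": 2,"ty": -7,"tz": -19.4,"ax": 0,"ay": 0,"az": 0,"fingers": 255}
    - {"tx": 2,"ty": -11.4,"tz": -28.8,"ax": 0,"ay": 0,"az": 0,"fingers": 255}
    - {"tx": 2,"ty": -16.4,"tz": -37.8,"ax": 0,"ay": 0,"az": 0,"fingers": 255}
    - {"tx": 2,"ty": -21.8,"tz": -46.6,"ax": 0,"ay": 0,"az": 0,"fingers": 255}
    - {"tx": 2,"ty": -21.8,"tz": -46.6,"ax": 0,"ay": 0,"az": 0,"fingers": 255}
  grip_force: 40

```text
t: 8.65
position: [0.474, -0.1853, 0.2797]
tcp_rot: [2.159, 1.937, 0.292]
wrist_force: [-1.8, -13.9, -11.6]
opening: 0.0103
```

```bash
python3 -c "
from h import *
s=state(); M=R.from_rotvec(s['tcp_rot']).as_matrix();g=s['position']+.054*M[:,2];print(s['position'],M[:,2],s['opening'],s['wrist_force'],s['ft_torque'],s['joint_positions'])
h=np.array([.3816,-.175,.094]);x=np.array([np.cos(-.115),np.sin(-.115),0]);d=g-h;X=d@x;print(X,d[2],np.hypot(X,d[2]),np.hypot(.165,.049),'theta',np.arctan2(d[2],X)-np.arctan2(.049,.165))
save('scene','s4');save('top','t4')
def crop(f,x,y,w,h,k): return cv2.resize(cv2.imread(f'pics/{f}.png')[y:y+h,x:x+w],(w*k,h*k),interpolation=cv2.INTER_CUBIC)
cv2.imwrite('pics/c6.png',np.hstack([crop('s4',135,150,100,150,4),crop('t4',335,160,100,150,4)]))"
```

```text
[ 0.47400593 -0.18532013  0.27973622] [ 0.29529927 -0.03474284 -0.95477289] 0.010333820636398577 [ -1.78294762 -13.94537031 -11.58829449] [-1.96441088  0.79743672 -0.74558964] [-0.49741574  0.21661545  2.13174307  0.22300065  0.52251672 -0.56733666]
0.10903588479208981 0.13417848165848442 0.172895023388674 0.17212204972053988 theta 0.5997341530299115
```

View pics/c6.png

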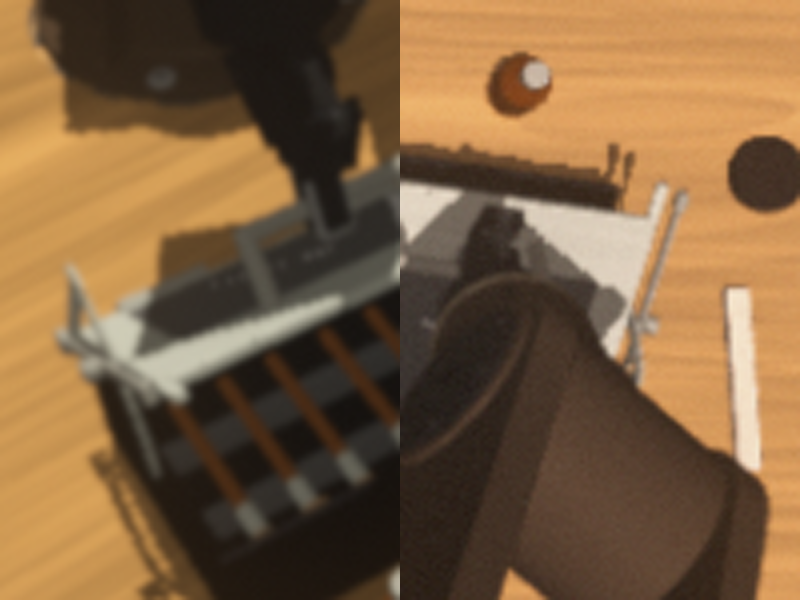

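The lid is up and its tab stands beside the arm's tip. Lid tab at scene crop (187,392), top (660,187); arm tip at scene (150,392), top (683,195). I'll triangulate both.

Run:
```python
from geo import *
A=lambda u,v:c('s',u,v,135,150,4); B=lambda u,v:c('t',u,v,335,160,4,400)
h=np.array([.3816,-.175,.094]);x=np.array([np.cos(-.115),np.sin(-.115),0]);yv=np.array([-x[1],x[0],0])
def rep(n,P): d=P[0]-h; print(n,P[0].round(4),round(P[1],1),'X,y,Z',(d@x).round(4),(d@yv).round(4),d[2].round(4),'ang',np.arctan2(d[2],d@x).round(3),np.hypot(d@x,d[2]).round(4))
rep('lid',tri('s0',A(187,394),'t0',B(660,187)))
rep('arm',tri('s0',A(150,394),'t0',B(683,195)))
rep('arm0',tri('s0',S(80,190),'t0',T(783,72)))
for yy,nm in ((-.128,'lid'),(-.145,'arm')):
  for th in (.5,.55,.6,.65,.7):
    P=h+x*.228*np.cos(th)+yv*yy; P[2]+=.228*np.sin(th); p=proj('s0',P)[0];q=proj('t0',P)[0]; print(nm,th,((p-[135,150])*4+1.5).round(0),((q-[335,160])*4+1.5+[400,0]).round(0))
im=np.hstack([cv2.resize(cv2.imread(f'pics/{f}.png')[y:y+60,x:x+50],(400,480),interpolation=cv2.INTER_CUBIC) for f,x,y in(('s4',150,210),('t4',378,195))])
cv2.imwrite('pics/c7.png',im)
```

```text
lid [ 0.5544 -0.3169  0.2218] 4.7 X,y,Z 0.1879 -0.1211 0.1278 ang 0.597 0.2273
arm [ 0.5482 -0.332   0.2281] 2.7 X,y,Z 0.1836 -0.1369 0.1341 ang 0.631 0.2273
arm0 [ 0.5473 -0.333   0.2284] 2.2 X,y,Z 0.1828 -0.1379 0.1344 ang 0.634 0.2268
lid 0.5 [186. 439.] [661. 172.]
lid 0.55 [178. 419.] [664. 178.]
lid 0.6 [169. 399.] [667. 186.]
lid 0.65 [161. 378.] [670. 195.]
lid 0.7 [151. 358.] [673. 204.]
arm 0.5 [155. 454.] [685. 175.]
arm 0.55 [147. 434.] [688. 182.]
arm 0.6 [138. 414.] [691. 190.]
arm 0.65 [129. 393.] [694. 198.]
arm 0.7 [120. 372.] [697. 208.]
```

View pics/c7.png

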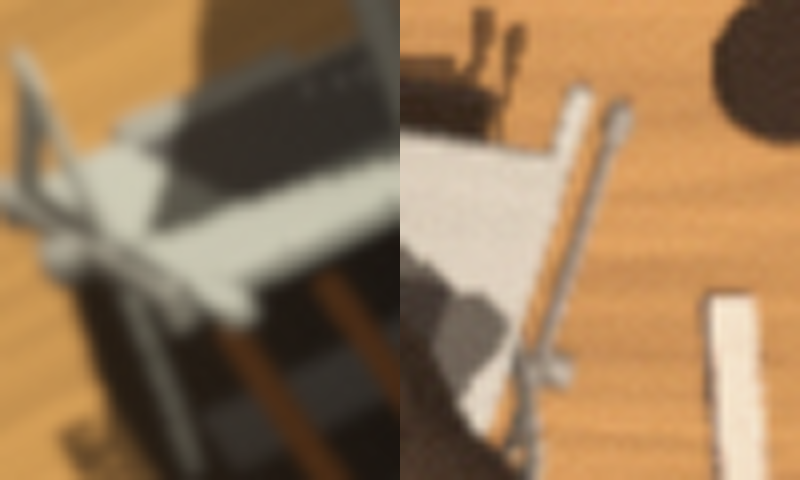

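Lid is at 0.60 and the arm at about 0.632, so I'll raise it by 0.035 and ease the side force.

Emit:
play_rows:
  motion:
    - {"tx": -0.5,"ty": -1.7,"tz": -2.5,"ax": 0,"ay": 0,"az": 0,"fingers": 255}
    - {"tx": -1,"ty": -3.4,"tz": -5,"ax": 0,"ay": 0,"az": 0,"fingers": 255}
    - {"tx": -1,"ty": -3.4,"tz": -5,"ax": 0,"ay": 0,"az": 0,"fingers": 255}
    - {"tx": -1,"ty": -3.4,"tz": -5,"ax": 0,"ay": 0,"az": 0,"fingers": 255}
    - {"tx": -1,"ty": -3.4,"tz": -5,"ax": 0,"ay": 0,"az": 0,"fingers": 255}
    - {"tx": -1,"ty": -3.4,"tz": -5,"ax": 0,"ay": 0,"az": 0,"fingers": 255}

```text
t: 9.35
position: [0.4702, -0.1851, 0.2827]
tcp_rot: [2.16, 1.937, 0.293]
wrist_force: [4.3, -4.7, -7.3]
opening: 0.01
```

Run:
```python
from h import *
s=state(); M=R.from_rotvec(s['tcp_rot']).as_matrix();g=s['position']+.054*M[:,2]
h=np.array([.3816,-.175,.094]);x=np.array([np.cos(-.115),np.sin(-.115),0]);d=g-h;X=d@x
print(s['t'],s['wrist_force'],s['opening'],s['joint_velocities'].round(4),'theta',np.arctan2(d[2],X)-np.arctan2(.049,.165),np.hypot(X,d[2]))
save('scene','s5');save('top','t5')
cr=lambda f,x,y,w,h,W,H:cv2.resize(cv2.imread(f'pics/{f}.png')[y:y+h,x:x+w],(W,H),interpolation=cv2.INTER_CUBIC)
cv2.imwrite('pics/c8.png',np.hstack([cr('s5',150,210,50,60,400,480),cr('t5',378,195,50,60,400,480)]))
cv2.imwrite('pics/c9.png',cr('s5',297,170,66,60,396,360))
```

```text
9.35 [ 4.29196024 -4.65040223 -7.2576083 ] 0.00999954680121928 [-0.0011  0.0018 -0.0009 -0.0004  0.0005 -0.0024] theta 0.6279836576176566 0.17286734494571654
```

View pics/c8.png

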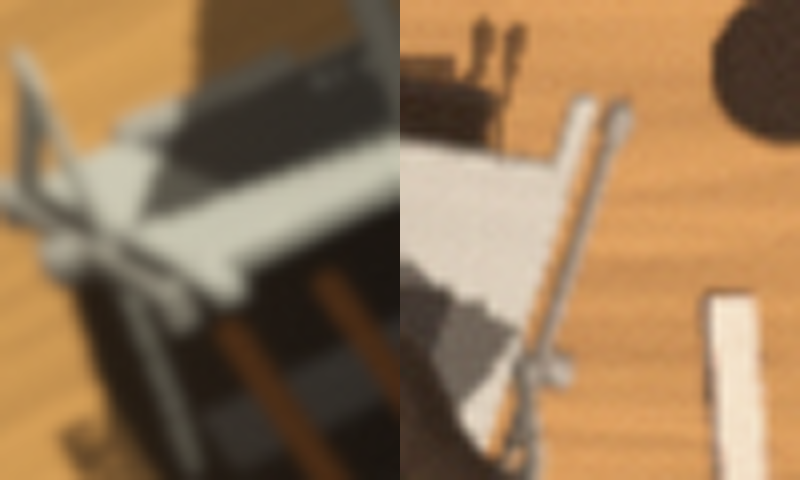

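View pics/c9.png

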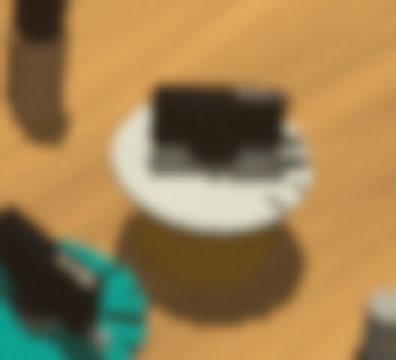

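In both views the lid tab now sits in line with the arm's tip, to about 0.01 rad by tip offset. The arm has not moved (scene crop (185,325) as before), the hold is steady, and the valve nose is still over its mark.

```bash
python3 -c "
from bench import hand_in; print(hand_in())"
```

```text
the job is handed in; nothing more can be done
None
```

I turned the valve to half open, then lifted the lid to the setting arm and handed in with the gripper still holding it there. Time at hand-in was about 9.4 s of the 54 s allowed.

- **Valve:** I took the smaller white valve; the turquoise and the larger white ones were left alone. I turned its handle to 45° while the lid was shut. The pictures after release, and again at the end, showed the nose over the half-open mark.
- **Lid:** From the gripper's position the lid stands at about 0.628 rad, against about 0.632 rad triangulated for the setting arm. The offset between the two tips in both camera views gives a gap of about 0.01 rad, well inside the 0.085 allowed.
- **Hold:** The lid was still at the end, gripped with 40 N. The wrist force was under 10 N.
- **Nothing else moved:** The setting arm's tip stayed at the same pixels. I saw no goods shifted in the views I took, though I did not measure each one.

**Checks that disagreed:**
- Triangulated heights read about 5 mm high for the lid handle.
- The handle bar was about 3 mm nearer the robot than I first measured; I corrected for this while gripping.
- Joint 5 came towards its limit during the lift. I stopped tilting the tool at 0.3 rad and let the bar turn in the pads for the rest.

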